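# Wedge the rocking bench scale

### The arm

A 6-joint arm with a two-finger parallel gripper is mounted at the origin on the work surface. World frame = base frame: x ahead of the robot, y to its left, z up, the work surface at z = 0. Lengths are in mm, angles in rad, forces in N, time in s.
With the tool pointing down it reaches from about 400 to 925 mm from the base axis. Payload 12.5 kg.
Tool frame: the origin (TCP) lies at the centre of the arm's flange, where the gripper is bolted on; the fingertips stand 190 mm ahead of it and the grasp point (between the pads) lies 171 mm ahead of it; z points along the fingers, y is the direction in which the jaws open and shut (so a half turn about z gives the same grasp; the last joint's range is limited). The gripper opens to 95 mm and grips with 3 to 60 N. Pads are 20 mm wide; open, the fingers measure 119 mm over their backs; the gripper's body (75 mm by 180 mm) begins 59 mm behind the grasp point.
Start: joints at [-1.271, 0.491, 1.559, -0, 1.092, -0.106], TCP at [246.74, -574.234, 404.761] pointing down, gripper open.
Joint ranges: [-3.1, 3.1], [-0.84, 2.19], [0.05, 2.79], [-1.13, 4.28], [0.06, 2.93], [-2.69, 2.69]. Speed limits (rad/s): [2.22, 2.22, 2.79, 3.14, 3.14, 3.14].

### API

Orientations are given as [roll, pitch, yaw] about the fixed x, y, z axes, in that order (R = Rz(yaw) Ry(pitch) Rx(roll)).
In Python, from cell import env gives the robot as it stands.
- The arm moves only by the shell command python3 -m pendant 'ROWS'. ROWS is JSON, a list of rows, each an object of numbers: "x", "y", "z": the shift along the tool's x, y, z in units of 150 mm (1.0 is 150 mm); "rx", "ry", "rz": the turn, a rotation vector about the tool's x, y, z in units of 45 degrees (1.0 is 45 degrees); "jaw": the opening, from 0 (shut) to 1 (fully open). In form: [{"x": .., "y": .., "z": .., "rx": .., "ry": .., "rz": .., "jaw": ..}, ...]. A call has 1 to 10 rows; each row is the pose to reach, as a shift and turn from the pose commanded when the call began, along the tool's axes at that moment; what a row does not reach only later rows make up. A row lasts 1/8 s, in which the tool goes at most 62.5 mm and 10.7 degrees, less where a joint would pass 70% of its speed; a pose out of reach is approached as far as the arm can. A call with a number of a shift or a turn outside -1 to 1 is refused whole. A call with a gripper value outside its range is refused whole. The fingers move at their own pace and stop on an object; the grip force is fixed at half the most. Time passes only in rows, so rows that repeat a pose let the fingers close. It gives the time, the measured TCP pose, the force and the opening at its end, in the units of the state.
- env.state(): the state, without advancing time (a new reading comes with each control period).
- env.read_camera(name): name is "side" or "top" or "wrist"; returns a dict with "img" (400x640x3 uint8, red, green, blue), "fx", "fy", "cx", "cy" (pixels), "rvec" (rotation vector, rad) and "tvec" (3), from world to camera coordinates, as OpenCV has them. Camera axes: x right, y down, z forward; pixel columns grow to the right and rows downward; lengths in mm; the calibration is good to about 2 mm. A picture is of the moment at which its call begins. There is no depth.
- env.job_done(): hands the job in, once; it reports no verdict.
The state is a dict: "t": time; "joints": joint angles; "qvel": joint speeds; "tau": joint torques, N m; "eef_pos": TCP position; "tcp_rot": TCP orientation; "ft_force": force on the tool from outside, world axes, zero at the start; "moment": the same for the moment, N m; "opening": opening from 0.0 (shut) to 1.0 (fully open).
Only numpy, scipy, OpenCV 4.12 (cv2) and the standard library are available. Lean on these libraries where they do the work, as an engineer would, in place of code of your own. Each camera call takes 0.05 s, during which the arm holds its last target.

### The job

The bench scale is leaning and rocks, because the screw foot at its front right corner has lost its rubber pad. Push the loose wooden wedge along the bench, thin end first, under that bare foot until the scale is level and steady with its other three feet firmly on the bench, then leave the wedge there and take your hand away. Only push the wedge, never lift it off the bench; do not touch the scale or shove it out of its place, and leave the other things on the bench alone.

Things in the scene. Friction and masses are not known exactly. Their poses are not given: they have to be found in the camera images.
- scale: Bench scale, 2.2 kg: white housing 270 (x) x 250 (y) mm, display panel on its front (-x) edge, aluminium lugs at the four corners with a screw foot under each. Origin: under its centre, level with the undersides of the three good feet; x to the back, y to the left as one faces the display, z up: vertical when level. At the start it leans about 0.05 rad down towards the bare foot
- pan (a point): Centre of the top of the flat steel pan (200 x 240 mm), 82 mm above the bench when level. The underside of the housing is then 22 mm above the bench, that of the lugs 32 mm
- foot_bare: Bare screw foot under the front right lug (scale x -100, y -148 mm): steel stud ending in a 9 mm radius dome, no pad. Origin: its lowest point, 8 mm above the bench when level, on the bench at the start. It carries only 2 to 3 N until all four feet carry, then its load climbs steeply, and pushing on shoves the scale or lifts another foot
- foot_front_left: Good foot, front left corner (scale frame x -100, y +148 mm): thick round rubber pad, 30 mm across. Origin: its lowest point
- foot_rear_right: Good foot, rear right corner (scale frame x +100, y -148 mm): same pad. Origin: its lowest point
- foot_rear_left: Good foot, rear left corner (scale frame x +100, y +148 mm): same pad. Origin: its lowest point, about 8 mm off the bench at the start
- wedge: Loose hardwood wedge, 60 g, flat on the bench right of the scale, toe roughly towards the bare foot: 130 mm long, 42 mm wide, top sloping evenly from 20 mm thick at the heel to 2 mm at the toe; 8 mm thick at x = +22 mm (43 mm from the toe). Origin: centre of its underside; x from heel to toe, z up. It stays where it is left, also under load
- wedge_heel (a point): Centre of the wedge's upright heel face (42 mm wide, 20 mm high), 10 mm above the bench. A push here takes some 5 N for a moment as the toe gets under the dome, 2 to 4 N as the foot climbs, and 6 to 11 N once all four feet carry. Pushed sideways close to the heel, the wedge turns about a point some 30 mm ahead of its middle
- wedge_toe (a point): Middle of the wedge's thin edge, on its underside
- tin_a: Closed aluminium moisture tin, 57 mm across, 36 mm high, on the bench near the rear right foot, about 19 cm beside the wedge. Origin: centre of its underside
- tin_b: Closed aluminium moisture tin, 67 mm across, 42 mm high, standing behind and to one side of the wedge's heel. Origin: centre of its underside
- weight: Brass knobbed weight, 42 mm across, 72 mm high, standing close to the left side of the scale. Origin: centre of its underside
- mould: Blue compaction mould on a 150 mm square base, 185 mm high, to the left of the scale. Origin: centre of its underside
- spanner: Steel spanner, 190 mm long, lying left of the robot. Origin: under its middle
- straightedge: Steel straightedge 300 x 32 x 5 mm lying behind the scale. Origin: centre of its underside; x along its length
- cylinder: Plastic measuring cylinder 212 mm high on a round foot 72 mm across, standing behind and to the left of the scale. Origin: centre of its underside

How it is judged:
By the outcome, as a careful person would: the job done as asked, in the order asked, and still so for the second after the job is handed in, with the robot touching nothing.
It also fails if it takes over 58 s, if anything falls off the work surface, if the arm or the gripper's body presses on something with over 40 N, if the wrist force passes 120 N, or if a joint passes its speed limit or range.

## Working session

There is one attempt and no reset: what is moved stays moved. The work goes in short steps, Python scripts to look and compute and a shell command to move; the robot and the scene stay as the last step left them, time stands still between calls to the robot, and variables do not carry over. Pictures are saved under pics/ and viewed, and the job is handed in when it is done.

```bash
ls; mkdir -p pics; cat > h.py <<'E'
import numpy as np, cv2
from cell import env
def snap(name,fn):
    c=env.read_camera(name); cv2.imwrite('pics/'+fn,c['img'][:,:,::-1])
    np.savez('pics/'+fn[:-4]+'.npz',**{k:np.array(v) for k,v in c.items()}); return c
def load(fn): return dict(np.load('pics/'+fn+'.npz'))
def ray(c,u,v):
    R=cv2.Rodrigues(np.array(c['rvec'],float))[0]; t=np.array(c['tvec'],float).ravel()
    d=R.T@np.array([(u-c['cx'])/c['fx'],(v-c['cy'])/c['fy'],1.]); return -R.T@t, d/np.linalg.norm(d)
def onz(c,u,v,z):
    o,d=ray(c,u,v); return o+d*(z-o[2])/d[2]
def proj(c,p):
    R=cv2.Rodrigues(np.array(c['rvec'],float))[0]; q=R@np.array(p,float)+np.array(c['tvec'],float).ravel()
    return np.array([c['fx']*q[0]/q[2]+c['cx'],c['fy']*q[1]/q[2]+c['cy']])
def tri(c1,p1,c2,p2):
    o1,d1=ray(c1,*p1);o2,d2=ray(c2,*p2)
    s=np.linalg.lstsq(np.c_[d1,-d2],o2-o1,rcond=None)[0]
    a,b=o1+s[0]*d1,o2+s[1]*d2; return (a+b)/2,np.linalg.norm(a-b)
E
python3 - <<'E'
from h import *
for n in ('side','top','wrist'):
    c=snap(n,n+'0.png'); print(n,c['fx'],c['cx'],c['cy'],ray(c,320,200))
s=env.state();print({k:s[k] for k in ('t','eef_pos','tcp_rot','ft_force','opening')})
E
```

```text
pics
side 504.5067498212739 320.18260037173036 189.1254499544745 (array([  98.70587269,  736.9760516 , 1076.73381943]), array([ 0.35677759, -0.49825994, -0.79021945]))
top 409.7493303906597 326.91420720708413 208.37458863887557 (array([ 384.01222261,  101.6832488 , 1383.13492645]), array([ 0.15708795,  0.00829976, -0.98754974]))
wrist 324.81188271928187 317.54296579773444 202.67117059912107 (array([ 322.27380016, -541.31284419,  383.82178413]), array([-0.2575949 , -0.11876226, -0.95892669]))
{'t': 0.15, 'eef_pos': array([ 246.7340792 , -574.22096116,  404.31107289]), 'tcp_rot': array([-3.14080218e+00, -6.17970105e-05,  4.05772541e-01]), 'ft_force': array([-0.74509531, -0.25887634, -0.13499246]), 'opening': 0.9968535949135457}
```

View pics/side0.png

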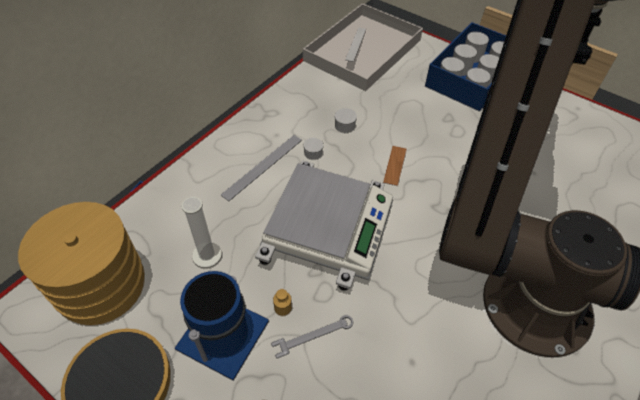

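View pics/top0.png

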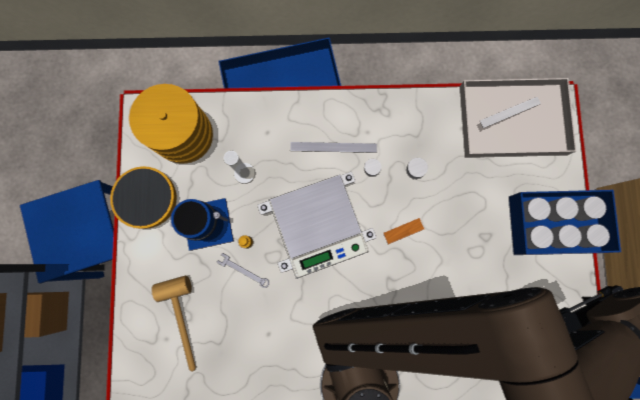

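View pics/wrist0.png

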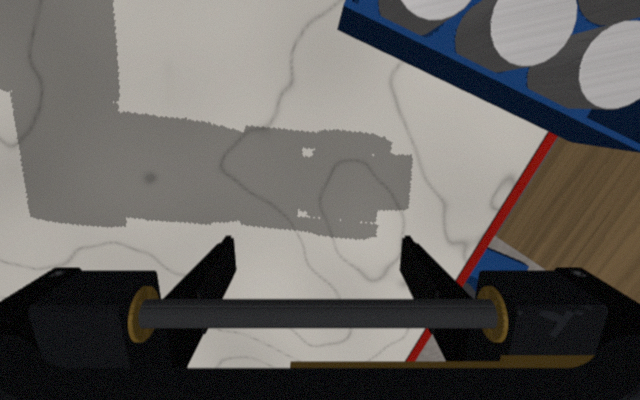

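Side and top show the scale, with the orange wedge at top (404,231) and side (396,166). The bare foot's lug is near top (370,234), and the tins are at top (372,167) and (416,168). The wrist view doesn't show the work yet.

```bash
python3 - <<'E'
from h import *
for n in ('side0','top0'):
    c=load(n); im=c['img'].astype(int); 
    m=((im[:,:,0]-im[:,:,2]>60)&(im[:,:,0]>120)).astype(np.uint8)
    k,l,st,ce=cv2.connectedComponentsWithStats(m)
    for i in range(1,k):
        u,v=ce[i]
        if 380<u<430 and 130<v<250 and st[i][4]>50:
            cn=cv2.findContours((l==i).astype(np.uint8),0,2)[0][0]
            q=cv2.approxPolyDP(cn,3,True)[:,0]; print(n,st[i],ce[i]); 
            for p in q: print(p,onz(c,*p,0).round(1)[:2],onz(c,*p,20).round(1)[:2])
c=load('top0')
lug=[(348,178),(370,234.5),(284.5,266.5),(265,207.5)]
for p in lug: print('lug',onz(c,*p,40).round(1))
a=cv2.resize(load('top0')['img'][150:290,240:440],None,fx=4,fy=4,interpolation=2)
cv2.imwrite('pics/t0c.png',a[:,:,::-1])
a=cv2.resize(load('side0')['img'][100:250,280:430],None,fx=4,fy=4,interpolation=2)
cv2.imwrite('pics/s0c.png',a[:,:,::-1])
E
```

```text
side0 [384 146  22  39 515] [394.49320388 165.09320388]
[393 146] [ 535.  -235.9] [ 526.9 -217.8]
[384 181] [ 483.6 -104.7] [476.4 -89.1]
[396 184] [ 451.3 -116. ] [ 444.7 -100.1]
[405 149] [ 500.5 -247.2] [ 493.  -228.9]
top0 [384 218  40  26 491] [403.46843177 230.56822811]
[419 218] [ 533.9 -221.8] [ 531.7 -217.1]
[384 232] [ 489.2 -100.6] [487.7 -97.7]
[387 242] [ 455.2 -109.2] [ 454.2 -106.2]
[423 229] [ 496.1 -233.2] [ 494.4 -228.4]
lug [669.8  17.7  40. ]
lug [479.1 -48.4  40. ]
lug [382.2 233.1  40. ]
lug [577.  295.4  40. ]
```

View pics/t0c.png

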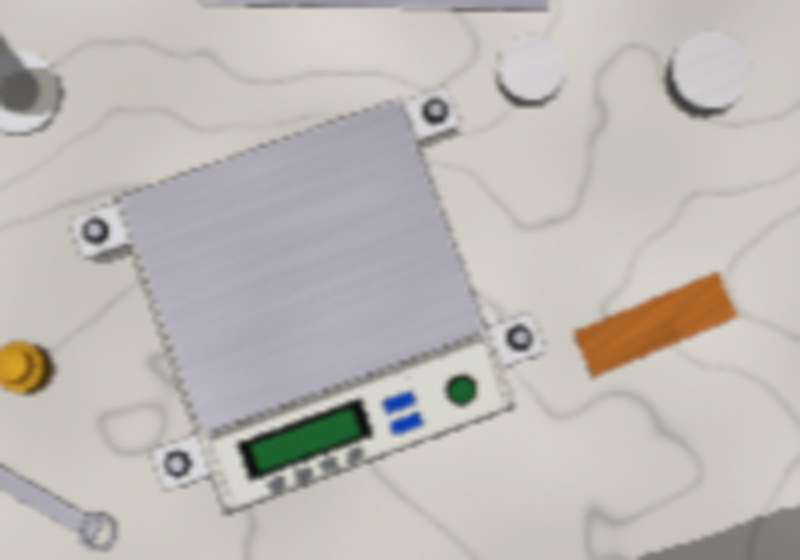

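View pics/s0c.png

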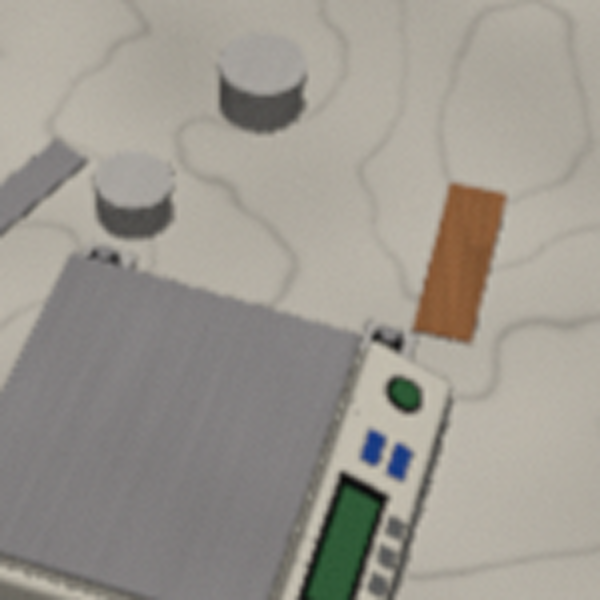

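```bash
cat >> h.py <<'E'
from scipy.spatial.transform import Rotation as Ro
def go(x,y,z,yaw,pitch=0.,roll=np.pi,s=None):
    s=s or env.state(); R=Ro.from_euler('xyz',s['tcp_rot']); T=Ro.from_euler('xyz',[roll,pitch,yaw])
    d=R.inv().apply(np.array([x,y,z])-s['eef_pos'])/150; r=(R.inv()*T).as_rotvec()/(np.pi/4)
    print('xyz',d.round(3),'rot',r.round(3),'| at',s['eef_pos'].round(1),s['tcp_rot'].round(3),'t',s['t'])
E
python3 -c "
from h import *
go(500,-200,404,1.6)"
python3 -m pendant '[{"x":0.9,"y":-0.55,"rz":-0.5},{"x":0.9,"y":-0.55,"rz":-0.5},{"x":0.9,"y":-0.55,"rz":-0.5},{"x":0.9,"y":-0.55,"rz":-0.5}]'
python3 -c "
from h import *
go(500,-200,404,1.6)"
```

```text
xyz [ 2.536 -1.626  0.004] rot [-1.000e-03 -1.000e-03 -1.521e+00] | at [ 246.7 -574.2  404.3] [-3.141 -0.     0.406] t 0.15
xyz [ 2.536 -1.626  0.004] rot [-1.000e-03 -1.000e-03 -1.521e+00] | at [ 246.7 -574.2  404.3] [-3.141 -0.     0.406] t 0.15invalid input
```

```bash

python3 -m pendant '[{"x":0.9,"y":-0.55,"z":0,"rx":0,"ry":0,"rz":-0.5,"jaw":0},{"x":0.9,"y":-0.55,"z":0,"rx":0,"ry":0,"rz":-0.5,"jaw":0},{"x":0.9,"y":-0.55,"z":0,"rx":0,"ry":0,"rz":-0.5,"jaw":0},{"x":0.9,"y":-0.55,"z":0,"rx":0,"ry":0,"rz":-0.5,"jaw":0}]'
python3 -c "
from h import *
go(500,-200,404,1.6)"
```

```text
t: 0.65
eef_pos: [339.3, -443.6, 404.9]
tcp_rot: [-3.142, -0.0, 0.801]
ft_force: [-0.6, -0.5, 0.0]
opening: 0.634
xyz [ 1.912 -0.36   0.006] rot [-0.    -0.    -1.017] | at [ 339.3 -443.6  404.9] [-3.142 -0.     0.801] t 0.65
```

```bash

python3 -m pendant '[{"x":0.9,"y":-0.18,"z":0,"rx":0,"ry":0,"rz":-0.5,"jaw":0},{"x":0.9,"y":-0.18,"z":0,"rx":0,"ry":0,"rz":-0.5,"jaw":0},{"x":0.9,"y":-0.18,"z":0,"rx":0,"ry":0,"rz":-0.5,"jaw":0},{"x":0.9,"y":-0.18,"z":0,"rx":0,"ry":0,"rz":-0.5,"jaw":0}]'
python3 -c "
from h import *
go(500,-200,404,1.6)"
```

```text
t: 1.15
eef_pos: [413.1, -330.1, 404.7]
tcp_rot: [3.141, 0.0, 1.19]
ft_force: [-0.7, 0.2, 0.1]
opening: 0.216
xyz [1.02  0.216 0.005] rot [ 0.     0.001 -0.521] | at [ 413.1 -330.1  404.7] [3.141 0.    1.19 ] t 1.15
```

```bash

python3 -m pendant '[{"x":1,"y":0.22,"z":0,"rx":0,"ry":0,"rz":-0.52,"jaw":0},{"x":1,"y":0.22,"z":0,"rx":0,"ry":0,"rz":-0.52,"jaw":0},{"x":1,"y":0.22,"z":0,"rx":0,"ry":0,"rz":-0.52,"jaw":0},{"x":1,"y":0.22,"z":0,"rx":0,"ry":0,"rz":-0.52,"jaw":0}]'
python3 -c "
from h import *
go(500,-200,404,1.6)
snap('wrist','w1.png');snap('top','t1.png')
"
```

```text
t: 1.65
eef_pos: [499.7, -203.0, 404.5]
tcp_rot: [-3.142, 0.0, 1.599]
ft_force: [-0.1, -0.9, -0.9]
opening: 0.006
xyz [0.02  0.002 0.003] rot [-0.     0.    -0.001] | at [ 499.7 -203.   404.5] [-3.142  0.     1.599] t 1.65
```

View pics/w1.png

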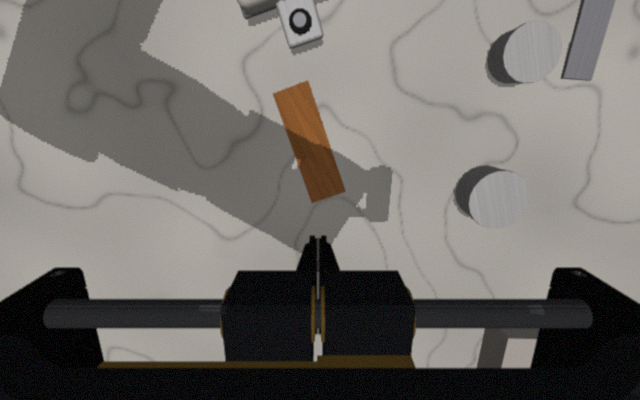

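The wedge's toe end is at (291,88) and its heel at (328,196). The bare foot's knob is at (301,20), and the tins are at (532,52) and (497,198).

```bash
cat > wm.py <<'E'
from h import *
def wedge(c,show=True):
    im=c['img']; hsv=cv2.cvtColor(im,cv2.COLOR_RGB2HSV)
    m=((hsv[:,:,0]<18)&(hsv[:,:,1]>130)&(hsv[:,:,2]>50)).astype(np.uint8)
    m=cv2.morphologyEx(m,cv2.MORPH_CLOSE,np.ones((3,3)))
    k,l,st,ce=cv2.connectedComponentsWithStats(m); out=[]
    for i in range(1,k):
        if st[i][4]<200: continue
        cn=cv2.findContours((l==i).astype(np.uint8),0,2)[0][0]
        r=cv2.minAreaRect(cn); q=cv2.approxPolyDP(cn,4,True)[:,0]
        out.append((st[i],cv2.boxPoints(r),q))
    return out
E
python3 - <<'E'
from wm import *
c=load('w1')
for st,b,q in wedge(c):
    print(st); 
    for p in q: print(p,onz(c,*p,0).round(1)[:2],onz(c,*p,2).round(1)[:2],onz(c,*p,20).round(1)[:2])
t=load('top0')
print(tri(c,(301,20),t,(369.75,234.3)))
for p in ((370,234.3),):print(onz(t,*p,40),onz(t,*p,48))
print(onz(c,301,20,40))
a=cv2.resize(c['img'][0:220,230:400],None,fx=3.5,fy=3.5,interpolation=2)[:600]
cv2.imwrite('pics/w1c.png',a[:,:,::-1])
E
```

```text
[ 274   82   71  120 4068]
[305  82] [482.5 -97.9] [482.6 -98. ] [483.3 -99.1]
[274  96] [ 448.  -113.7] [ 448.2 -113.7] [ 450.5 -114. ]
[314 201] [ 496.  -235.5] [ 496.  -234.9] [ 496.  -229.5]
[344 190] [ 532.3 -220.5] [ 532.1 -220. ] [ 530.4 -215.3]
(array([479.46933446, -46.82444705,  46.64960469]), np.float64(0.43278753407463405))
[479.7197535  -48.45926424  40.        ] [479.1496989 -47.5649832  48.       ]
[479.33103535 -45.3020269   40.        ]
```

View pics/w1c.png

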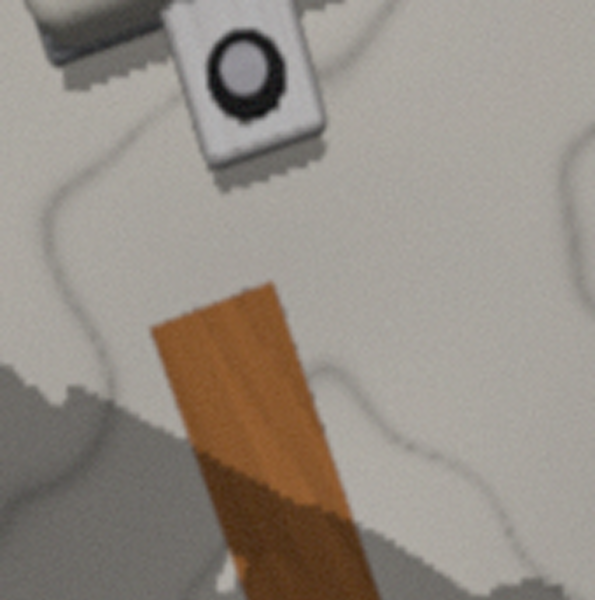

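```bash

python3 -c "
from h import *
go(556,-218,197,1.55)"
python3 -m pendant '[{"x":-0.09,"y":0.38,"z":0.2,"rx":0,"ry":0,"rz":0.06,"jaw":0},{"x":-0.09,"y":0.38,"z":0.6,"rx":0,"ry":0,"rz":0.06,"jaw":0},{"x":-0.09,"y":0.38,"z":0.95,"rx":0,"ry":0,"rz":0.06,"jaw":0},{"x":-0.09,"y":0.38,"z":0.95,"rx":0,"ry":0,"rz":0.06,"jaw":0}]'
python3 -c "
from h import *
go(556,-218,197,1.55)
c=snap('wrist','w2.png')"
```

```text
xyz [-0.102  0.378  1.383] rot [-0.    0.    0.06] | at [ 498.9 -204.1  404.5] [-3.141  0.     1.597] t 1.75
t: 2.25
eef_pos: [555.5, -216.0, 259.2]
tcp_rot: [-3.135, -0.003, 1.549]
ft_force: [0.0, -0.5, 0.1]
opening: 0.008
xyz [-0.014  0.006  0.415] rot [-0.008 -0.004 -0.001] | at [ 555.5 -216.   259.2] [-3.135e+00 -3.000e-03  1.549e+00] t 2.25
```

View pics/w2.png

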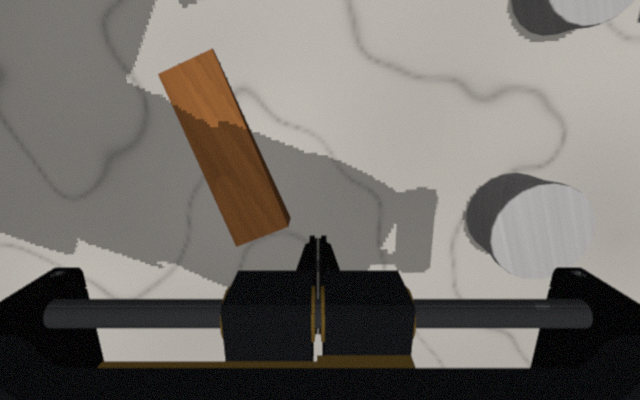

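The wedge's toe corners are at about (160,74) and (213,50) and its heel at about (237,245) and (289,225). The shut fingers are to its right, with tin_b at (540,228) clear of them.

```bash

python3 - <<'E'
from wm import *
c=load('w2');c1=load('w1')
for st,b,q in wedge(c):
    print(st); 
    for p in q: print(p,onz(c,*p,0).round(1)[:2],onz(c,*p,2).round(1)[:2],onz(c,*p,20).round(1)[:2])
for a,b in (((305,82),(213,49.5)),((274,95),(160,74)),((314,201.5),(237,245.5)),((344.5,190),(289,225))):
    print(tri(c1,a,c,b))
print('tin',onz(c,540,230,42),'tin a', onz(c1,532,52,36))
E
```

```text
[  160    50   129   196 11240]
[210  50] [483.6 -96.4] [484.2 -96.7] [489.8 -99.4]
[160  77] [ 447.1 -112.6] [ 448.  -112.8] [ 456.3 -114.3]
[237 245] [ 488.5 -239.5] [ 489.1 -238.6] [ 494.2 -230.6]
[286 226] [ 528.6 -224. ] [ 528.8 -223.2] [ 531.  -216.4]
[288 218] [ 530.5 -217.4] [ 530.7 -216.7] [ 532.7 -210.3]
(array([482.69439819, -96.10929869,  -8.52177639]), np.float64(2.777368361089198))
(array([ 448.53793678, -111.80099992,    2.92751088]), np.float64(1.729938766383783))
(array([ 496.02376548, -228.1696572 ,   26.40762077]), np.float64(0.08305862290928583))
(array([ 532.04521737, -217.81862089,   12.57055307]), np.float64(1.3991364291363768))
tin [ 697.96991281 -213.96314028   42.        ] tin a [706.14889037 -66.07018768  36.        ]
```

```bash

python3 -m pendant '[{"x":-0.01,"y":0.01,"z":0.25,"rx":0,"ry":0,"rz":0,"jaw":0},{"x":-0.01,"y":0.01,"z":0.41,"rx":0,"ry":0,"rz":0,"jaw":0},{"x":-0.01,"y":0.01,"z":0.41,"rx":0,"ry":0,"rz":0,"jaw":0}]'
python3 -m pendant '[{"x":0,"y":-0.03,"z":0,"rx":0,"ry":0,"rz":0,"jaw":0},{"x":0,"y":-0.06,"z":0,"rx":0,"ry":0,"rz":0,"jaw":0},{"x":0,"y":-0.09,"z":0,"rx":0,"ry":0,"rz":0,"jaw":0},{"x":0,"y":-0.12,"z":0,"rx":0,"ry":0,"rz":0,"jaw":0},{"x":0,"y":-0.15,"z":0,"rx":0,"ry":0,"rz":0,"jaw":0},{"x":0,"y":-0.18,"z":0,"rx":0,"ry":0,"rz":0,"jaw":0},{"x":0,"y":-0.2,"z":0,"rx":0,"ry":0,"rz":0,"jaw":0},{"x":0,"y":-0.2,"z":0,"rx":0,"ry":0,"rz":0,"jaw":0}]'
python3 -c "
from h import *
go(509,-218,197,1.55)
c=snap('wrist','w3.png')"
```

```text
t: 2.68
eef_pos: [558.3, -216.8, 202.1]
tcp_rot: [3.141, 0.001, 1.551]
ft_force: [-0.2, 0.4, -0.1]
opening: 0.006
t: 3.68
eef_pos: [528.0, -215.4, 200.7]
tcp_rot: [-3.141, -0.0, 1.552]
ft_force: [-0.0, 0.2, -0.2]
opening: 0.005
xyz [-0.02  -0.126  0.025] rot [-0.    -0.     0.003] | at [ 528.  -215.4  200.7] [-3.141 -0.     1.552] t 3.675
```

View pics/w3.png

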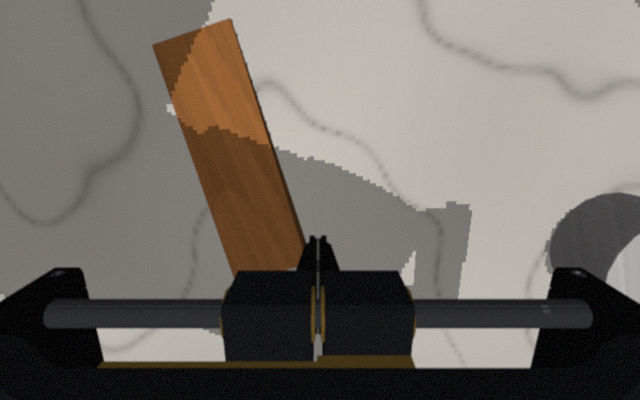

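The finger is at the wedge's heel side near (305,240) and the wedge has begun turning. I'll lower the finger slightly and keep pushing.

```bash

python3 -m pendant '[{"x":0,"y":-0.02,"z":0.025,"rx":0,"ry":0,"rz":0,"jaw":0},{"x":0,"y":-0.04,"z":0.025,"rx":0,"ry":0,"rz":0,"jaw":0},{"x":0,"y":-0.06,"z":0.025,"rx":0,"ry":0,"rz":0,"jaw":0},{"x":0,"y":-0.08,"z":0.025,"rx":0,"ry":0,"rz":0,"jaw":0},{"x":0,"y":-0.1,"z":0.025,"rx":0,"ry":0,"rz":0,"jaw":0},{"x":0,"y":-0.12,"z":0.025,"rx":0,"ry":0,"rz":0,"jaw":0},{"x":0,"y":-0.12,"z":0.025,"rx":0,"ry":0,"rz":0,"jaw":0}]'
python3 - <<'E'
from wm import *
go(509,-218,197,1.55)
c=snap('wrist','w4.png')
t=snap('top','t4.png')
for st,b,q in wedge(c):
    print(st)
    for p in q: print(p,onz(c,*p,2).round(1)[:2],onz(c,*p,20).round(1)[:2])
E
```

```text
t: 4.6
eef_pos: [512.1, -216.3, 199.3]
tcp_rot: [3.132, 0.005, 1.552]
ft_force: [7.7, -5.0, 17.7]
opening: 0.005
xyz [-0.012 -0.02   0.015] rot [0.012 0.007 0.003] | at [ 512.1 -216.3  199.3] [3.132 0.005 1.552] t 4.6
[  184     8   122   267 20894]
[267   8] [491.6 -90.3] [493.8 -94.7]
[184  22] [451.2 -95.6] [457.5 -99.5]
[233 274] [ 461.7 -232.8] [ 467.  -222.7]
[296 266] [ 500.2 -228.3] [ 501.6 -218.6]
[305 243] [ 506.1 -213.2] [ 506.9 -205.1]
```

View pics/w4.png

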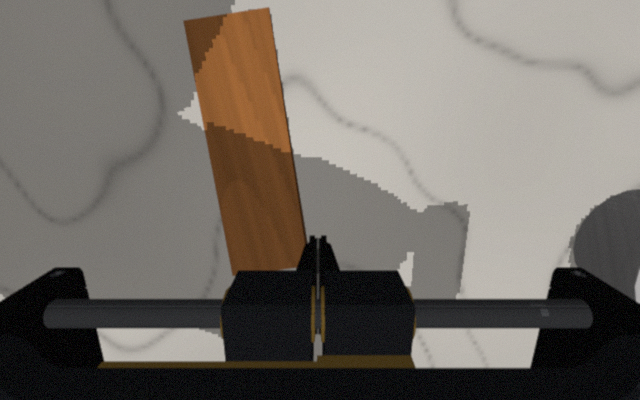

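```bash

python3 -m pendant '[{"x":0,"y":0.02,"z":-0.02,"rx":0,"ry":0,"rz":0,"jaw":0},{"x":0,"y":0.02,"z":-0.02,"rx":0,"ry":0,"rz":0,"jaw":0},{"x":0,"y":0.02,"z":-0.02,"rx":0,"ry":0,"rz":0,"jaw":0}]'
python3 - <<'E'
from wm import *
go(509,-218,201,1.50)
t=snap('top','t5.png')
s=snap('side','s5.png')
for c in (t,s):
  for st,b,q in wedge(c):
    if abs(st[0]-400)<50 and 100<st[1]<260:
      print(st)
      for p in q: print(p,onz(c,*p,2).round(1)[:2],onz(c,*p,20).round(1)[:2])
a=cv2.resize(t['img'][150:290,300:460],None,fx=4,fy=4,interpolation=2)
b=cv2.resize(s['img'][120:220,320:480],None,fx=4,fy=4,interpolation=2)
cv2.imwrite('pics/t5c.png',a[:,:,::-1]);cv2.imwrite('pics/s5c.png',b[:,:,::-1])
E
```

```text
t: 5.08
eef_pos: [513.1, -215.1, 199.8]
tcp_rot: [-3.142, 0.0, 1.553]
ft_force: [1.7, -0.5, 2.1]
opening: 0.001
xyz [-0.02  -0.027 -0.008] rot [-0.     0.     0.067] | at [ 513.1 -215.1  199.8] [-3.142  0.     1.553] t 5.075
[381 150  31  38 519]
[401 150] [ 506.9 -234.6] [ 500.1 -218.3]
[381 181] [489.5 -98. ] [482.9 -84.1]
[392 187] [453.7 -98.4] [447.8 -84.4]
[411 158] [ 467.4 -225. ] [ 461.2 -208.9]
```

View pics/t5c.png

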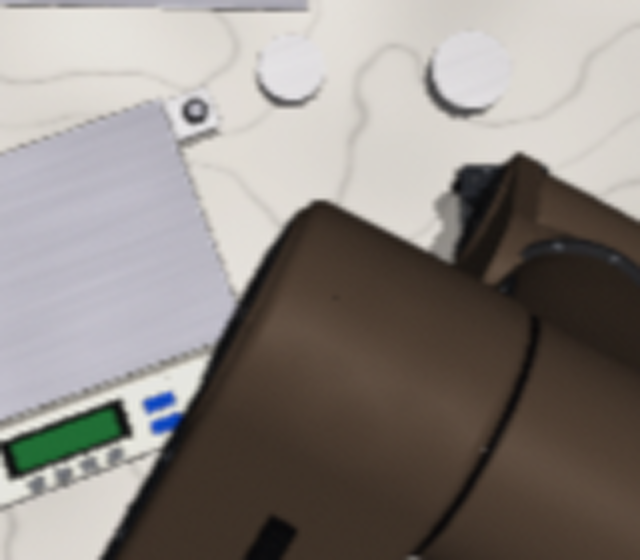

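View pics/s5c.png

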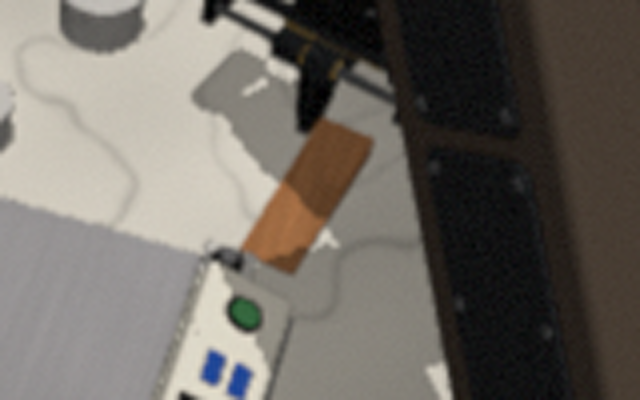

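```bash

python3 - <<'E'
from wm import *
c=load('w1'); R=Ro.from_euler('xyz',[-3.142,0,1.598]); T=np.array([499.2,-203.5,404.5])
o,d=ray(c,318,236); o=R.inv().apply(o-T); d=R.inv().apply(d)
for x in (-10,0,10): k=(x-o[0])/d[0]; print(x,o+k*d)
E
```

```text
-10 [-10.           0.42521206 241.89181033]
0 [  0.           0.38181999 218.18702526]
10 [ 10.           0.33842792 194.48224019]
```

```bash

python3 -m pendant '[{"x":0,"y":0,"z":-0.02,"rx":0,"ry":0,"rz":0.07,"jaw":0},{"x":0,"y":-0.03,"z":-0.02,"rx":0,"ry":0,"rz":0.07,"jaw":0},{"x":0,"y":-0.05,"z":-0.02,"rx":0,"ry":0,"rz":0.07,"jaw":0},{"x":0,"y":-0.07,"z":-0.02,"rx":0,"ry":0,"rz":0.07,"jaw":0},{"x":0,"y":-0.09,"z":-0.02,"rx":0,"ry":0,"rz":0.07,"jaw":0},{"x":0,"y":-0.11,"z":-0.02,"rx":0,"ry":0,"rz":0.07,"jaw":0},{"x":0,"y":-0.11,"z":-0.02,"rx":0,"ry":0,"rz":0.07,"jaw":0}]'
python3 - <<'E'
from wm import *
go(490,-218,202,1.50)
c=snap('wrist','w6.png')
for st,b,q in wedge(c):
    print(st)
    for p in q: print(p,onz(c,*p,2).round(1)[:2],onz(c,*p,20).round(1)[:2])
E
```

```text
t: 6.05
eef_pos: [496.5, -214.8, 203.0]
tcp_rot: [-3.141, -0.0, 1.497]
ft_force: [-0.4, -0.1, 0.8]
opening: 0.002
xyz [-0.025 -0.041  0.007] rot [-0.    -0.    -0.003] | at [ 496.5 -214.8  203. ] [-3.141 -0.     1.497] t 6.05
[  221    14    88   253 19747]
[221  15] [457.6 -86.9] [462.1 -91.4]
[234 266] [ 443.6 -224.2] [ 449.4 -215. ]
[297 265] [ 482.5 -226.3] [ 484.4 -216.9]
[308 242] [ 490.5 -211.5] [ 491.7 -203.5]
[304  14] [498.6 -89.5] [498.9 -93.7]
```

View pics/w6.png

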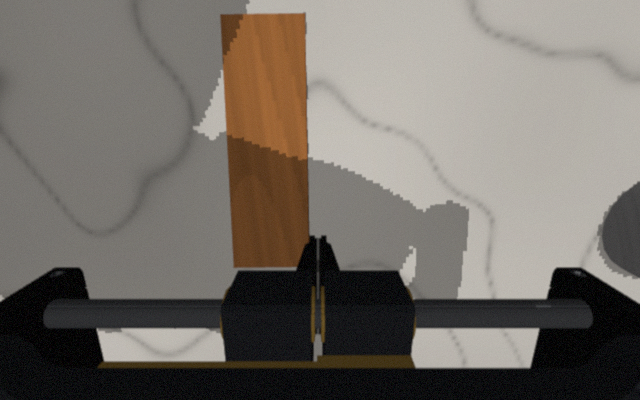

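The wedge is now almost vertical in the picture, with its toe edge from (221,15) to (304,14) and heel edge at row 266. Its heading is about 1.505 and it points at the foot at x≈481. Next I go around behind the heel.

```bash

python3 -m pendant '[{"x":0,"y":0.12,"z":-0.01,"rx":0,"ry":0,"rz":0,"jaw":0},{"x":-0.1,"y":0.12,"z":-0.01,"rx":0,"ry":0,"rz":0,"jaw":0},{"x":-0.3,"y":0.12,"z":-0.01,"rx":0,"ry":0,"rz":0,"jaw":0},{"x":-0.3,"y":0.1,"z":-0.01,"rx":0,"ry":0,"rz":0,"jaw":0},{"x":-0.3,"y":-0.1,"z":-0.01,"rx":0,"ry":0,"rz":0,"jaw":0.15},{"x":-0.25,"y":-0.18,"z":0,"rx":0,"ry":0,"rz":0,"jaw":0.15},{"x":-0.25,"y":-0.18,"z":0,"rx":0,"ry":0,"rz":0,"jaw":0.15},{"x":-0.25,"y":-0.18,"z":0,"rx":0,"ry":0,"rz":0,"jaw":0.15}]'
python3 - <<'E'
from wm import *
go(467,-245,202,1.505)
c=snap('wrist','w7.png');snap('side','s7.png')
for st,b,q in wedge(c):
    print(st)
    for p in q: print(p,onz(c,*p,2).round(1)[:2],onz(c,*p,20).round(1)[:2])
E
```

```text
t: 7.1
eef_pos: [467.7, -250.2, 203.1]
tcp_rot: [3.141, 0.0, 1.498]
ft_force: [-0.4, 0.3, -0.0]
opening: 0.152
xyz [ 0.034 -0.007  0.007] rot [ 0.001  0.001 -0.009] | at [ 467.7 -250.2  203.1] [3.141 0.    1.498] t 7.1
[  273     0    86   203 16647]
[273   0] [ 455.3 -117.9] [ 457.1 -122.8]
[278 201] [ 446.7 -220. ] [ 449.3 -214.8]
[356 201] [ 491.9 -223.3] [ 490.  -217.7]
[358   0] [ 496.8 -120.9] [ 494.4 -125.5]
```

View pics/w7.png

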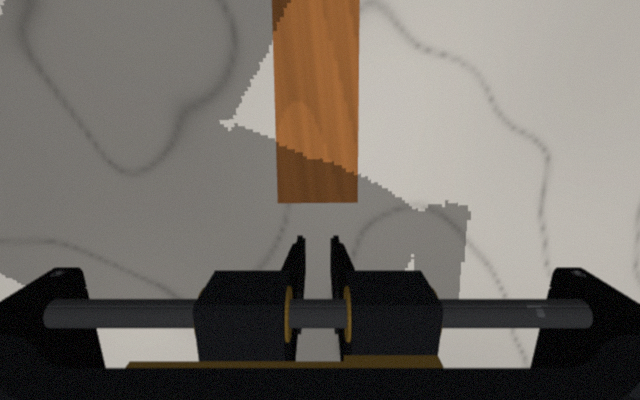

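The heel edge (278–356, row 201) is centred ahead of the two fingertips. Pushing straight along tool x.

```bash

python3 -m pendant '[{"x":0.06,"y":0,"z":0.007,"rx":0,"ry":0,"rz":0,"jaw":0.15},{"x":0.1,"y":0,"z":0.007,"rx":0,"ry":0,"rz":0,"jaw":0.15},{"x":0.14,"y":0,"z":0.007,"rx":0,"ry":0,"rz":0,"jaw":0.15},{"x":0.18,"y":0,"z":0.007,"rx":0,"ry":0,"rz":0,"jaw":0.15},{"x":0.22,"y":0,"z":0.007,"rx":0,"ry":0,"rz":0,"jaw":0.15},{"x":0.26,"y":0,"z":0.007,"rx":0,"ry":0,"rz":0,"jaw":0.15},{"x":0.3,"y":0,"z":0.007,"rx":0,"ry":0,"rz":0,"jaw":0.15},{"x":0.33,"y":0,"z":0.007,"rx":0,"ry":0,"rz":0,"jaw":0.15},{"x":0.33,"y":0,"z":0.007,"rx":0,"ry":0,"rz":0,"jaw":0.15}]'
python3 - <<'E'
from wm import *
go(470,-195,202,1.505)
c=snap('wrist','w8.png')
s=snap('side','s8.png')
for st,b,q in wedge(c):
    print(st)
    for p in q: print(p,onz(c,*p,2).round(1)[:2],onz(c,*p,20).round(1)[:2])
b=cv2.resize(s['img'][120:240,320:480],None,fx=4,fy=4,interpolation=2)
cv2.imwrite('pics/s8c.png',b[:,:,::-1])
E
```

```text
t: 8.32
eef_pos: [470.6, -200.6, 202.0]
tcp_rot: [-3.142, 0.0, 1.498]
ft_force: [-0.4, 1.2, 0.1]
opening: 0.149
xyz [ 0.037 -0.007 -0.   ] rot [-0.     0.    -0.009] | at [ 470.6 -200.6  202. ] [-3.142  0.     1.498] t 8.325
[  277     0    85   241 19343]
[277   0] [460.2 -68.5] [461.8 -73.5]
[281 238] [ 448.9 -193. ] [ 451.6 -185.5]
[356 238] [ 493.6 -196.3] [ 491.9 -188.4]
[361   0] [500.8 -71.5] [498.4 -76.2]
```

View pics/w8.png

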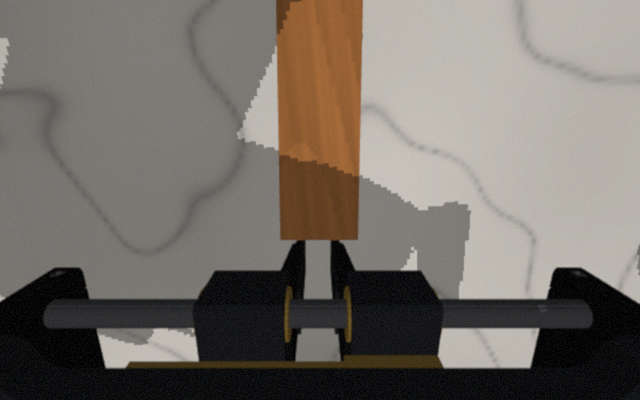

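View pics/s8c.png

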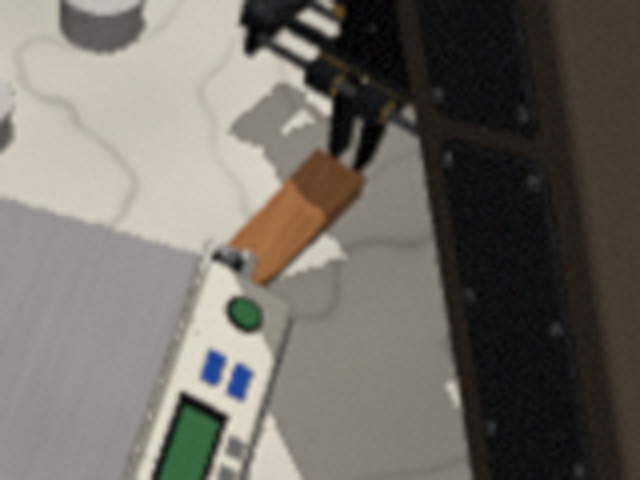

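Both fingertips sit against the heel (row 239) and the toe is about to pass beneath the lug. I'll continue with slow pushes.

```bash

python3 -m pendant '[{"x":0.02,"y":0,"z":0,"rx":0,"ry":0,"rz":0,"jaw":0.15},{"x":0.04,"y":0,"z":0,"rx":0,"ry":0,"rz":0,"jaw":0.15},{"x":0.06,"y":0,"z":0,"rx":0,"ry":0,"rz":0,"jaw":0.15},{"x":0.08,"y":0,"z":0,"rx":0,"ry":0,"rz":0,"jaw":0.15},{"x":0.1,"y":0,"z":0,"rx":0,"ry":0,"rz":0,"jaw":0.15}]'
python3 -m pendant '[{"x":0.02,"y":0,"z":0,"rx":0,"ry":0,"rz":0,"jaw":0.15},{"x":0.04,"y":0,"z":0,"rx":0,"ry":0,"rz":0,"jaw":0.15},{"x":0.06,"y":0,"z":0,"rx":0,"ry":0,"rz":0,"jaw":0.15}]'
python3 -m pendant '[{"x":0.02,"y":0,"z":0,"rx":0,"ry":0,"rz":0,"jaw":0.15},{"x":0.04,"y":0,"z":0,"rx":0,"ry":0,"rz":0,"jaw":0.15},{"x":0.06,"y":0,"z":0,"rx":0,"ry":0,"rz":0,"jaw":0.15}]'
python3 - <<'E'
from wm import *
go(470,-145,202,1.505)
c=snap('wrist','w9.png')
s=snap('side','s9.png')
for st,b,q in wedge(c):
    print(st)
    for p in q: print(p,onz(c,*p,2).round(1)[:2],onz(c,*p,20).round(1)[:2])
b=cv2.resize(s['img'][120:240,320:480],None,fx=4,fy=4,interpolation=2)
cv2.imwrite('pics/s9c.png',b[:,:,::-1])
E
```

```text
t: 9.05
eef_pos: [471.9, -186.1, 202.1]
tcp_rot: [3.141, 0.001, 1.498]
ft_force: [-0.8, -4.0, -0.1]
opening: 0.148
t: 9.43
eef_pos: [472.4, -176.7, 201.9]
tcp_rot: [3.141, 0.0, 1.497]
ft_force: [-0.7, -4.2, 0.0]
opening: 0.147
t: 9.8
eef_pos: [473.0, -167.7, 201.9]
tcp_rot: [3.142, 0.0, 1.498]
ft_force: [-0.4, -4.7, -0.2]
opening: 0.153
xyz [ 0.15  -0.031 -0.001] rot [ 0.     0.    -0.009] | at [ 473.  -167.7  201.9] [3.142 0.    1.498] t 9.8
[  277    30    84   212 15424]
[360  30] [502.3 -51.8] [500.  -55.1]
[296  61] [469.3 -63.6] [470.2 -65.8]
[284  54] [463.5 -59.9] [465.1 -62.4]
[277  36] [460.9 -51.4] [462.7 -54.8]
[281 239] [ 451.2 -160.8] [ 454.  -153.2]
[356 239] [ 496.  -164.1] [ 494.3 -156.2]
```

View pics/w9.png

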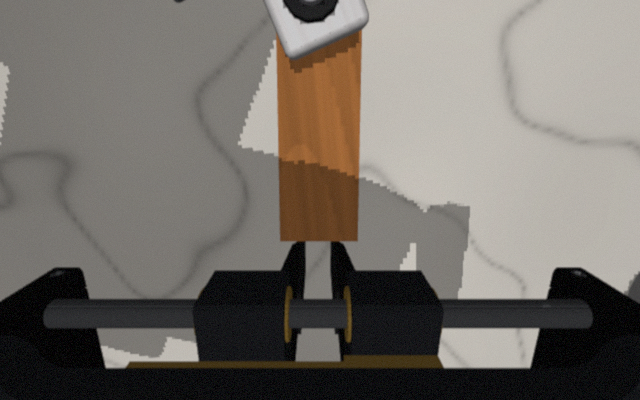

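View pics/s9c.png

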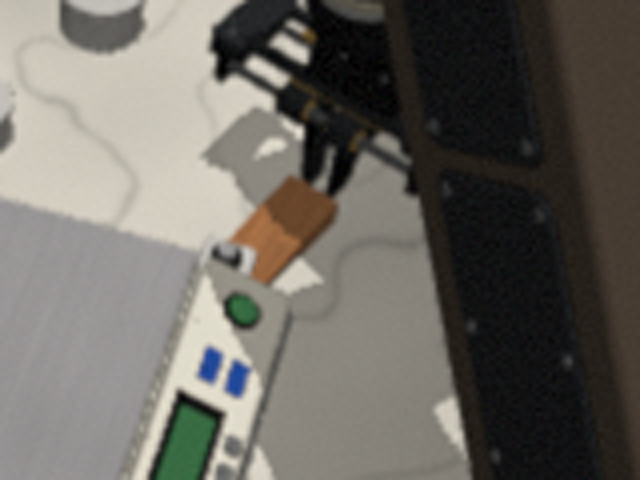

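The knob is at (311,5) over the wedge, about centred across its width. Force is about 4.5 N and the climb is going as expected.

```bash

python3 -m pendant '[{"x":0.02,"y":0,"z":0,"rx":0,"ry":0,"rz":0,"jaw":0.15},{"x":0.04,"y":0,"z":0,"rx":0,"ry":0,"rz":0,"jaw":0.15}]'
python3 -m pendant '[{"x":0.02,"y":0,"z":0,"rx":0,"ry":0,"rz":0,"jaw":0.15},{"x":0.03,"y":0,"z":0,"rx":0,"ry":0,"rz":0,"jaw":0.15}]'
python3 -m pendant '[{"x":0.01,"y":0,"z":0,"rx":0,"ry":0,"rz":0,"jaw":0.15},{"x":0.02,"y":0,"z":0,"rx":0,"ry":0,"rz":0,"jaw":0.15}]'
python3 - <<'E'
from wm import *
go(470,-145,202,1.505)
c=snap('wrist','w10.png')
s=snap('side','s10.png');t=snap('top','t10.png')
E
```

```text
t: 10.15
eef_pos: [473.5, -161.8, 201.9]
tcp_rot: [-3.142, 0.0, 1.497]
ft_force: [0.1, -3.3, -0.3]
opening: 0.151
t: 10.4
eef_pos: [473.8, -157.2, 201.9]
tcp_rot: [3.142, 0.0, 1.498]
ft_force: [0.3, -3.1, -0.1]
opening: 0.153
t: 10.65
eef_pos: [474.0, -154.4, 201.9]
tcp_rot: [-3.142, 0.0, 1.497]
ft_force: [0.3, -2.5, -0.8]
opening: 0.152
xyz [ 0.06  -0.031 -0.001] rot [-0.    0.   -0.01] | at [ 474.  -154.4  201.9] [-3.142  0.     1.497] t 10.65
```

View pics/w10.png

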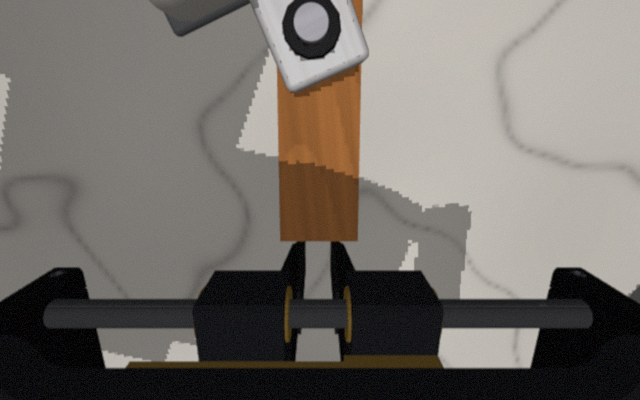

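View pics/t10.png

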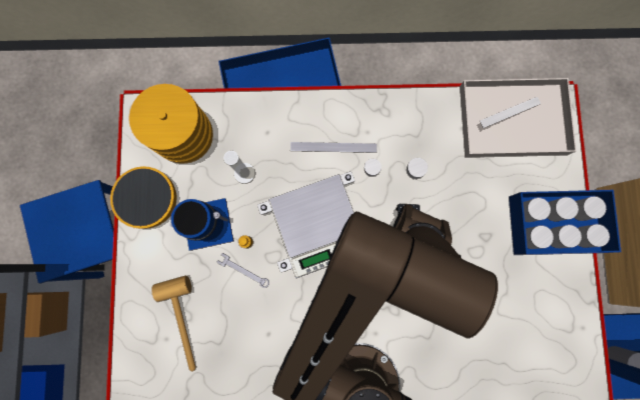

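The knob is at (311,22), still over the wedge and about centred. In the top view the scale stands where it was.

```bash

python3 - <<'E'
from wm import *
c=load('w10')
for p in ((311,22),(311,27)): print(onz(c,*p,46),onz(c,*p,52))
print(onz(c,318,239.5,20))
# compare scale lugs in top/ side images before/after
a=load('top0')['img'];b=load('t10')['img']
for n,(u,v) in dict(RR=(348,178),FL=(284,266),RL=(265,208)).items():
    for nm in ('top0','t10'):
        im=load(nm)['img']; pass
A=np.hstack([cv2.resize(x[170:280,250:360],None,fx=3.6,fy=5,interpolation=2) for x in (a,b)])
cv2.imwrite('pics/cmp.png',A[:,:,::-1])
for n,(u,v) in dict(RR=(348,178),FL=(284,266),RL=(265,208)).items():
    t=cv2.cvtColor(a,7)[v-7:v+8,u-7:u+8]; g=cv2.cvtColor(b,7)[v-12:v+13,u-12:u+13]
    r=cv2.matchTemplate(cv2.resize(g,None,fx=8,fy=8,interpolation=2),cv2.resize(t,None,fx=8,fy=8,interpolation=2),5)
    m=cv2.minMaxLoc(r); print(n,m[1],np.array(m[3])/8-5)
E
```

```text
[479.38856508 -42.56683561  46.        ] [479.39915103 -43.85549937  52.        ]
[479.25605435 -44.23426686  46.        ] [479.27250801 -45.44909506  52.        ]
[ 474.8087393  -141.62512321   20.        ]
RR 0.9745929837226868 [-0.625 -0.375]
FL 0.957611083984375 [-0.5 -0.5]
RL 0.9713099598884583 [-0.125 -0.125]
```

```bash

python3 -m pendant '[{"x":0.01,"y":0,"z":0,"rx":0,"ry":0,"rz":0,"jaw":0.15},{"x":0.02,"y":0,"z":0,"rx":0,"ry":0,"rz":0,"jaw":0.15},{"x":0.03,"y":0,"z":0,"rx":0,"ry":0,"rz":0,"jaw":0.15}]'
python3 -m pendant '[{"x":0.01,"y":0,"z":0,"rx":0,"ry":0,"rz":0,"jaw":0.15}]'
python3 - <<'E'
from wm import *
go(470,-145,202,1.505)
c=snap('wrist','w11.png')
E
```

```text
t: 11.18
eef_pos: [474.3, -149.9, 201.9]
tcp_rot: [3.142, 0.0, 1.497]
ft_force: [0.1, -3.8, 0.1]
opening: 0.149
t: 11.3
eef_pos: [474.5, -148.4, 201.9]
tcp_rot: [-3.142, 0.0, 1.498]
ft_force: [-0.7, -4.2, -0.8]
opening: 0.151
xyz [ 0.02  -0.031 -0.   ] rot [-0.    0.   -0.01] | at [ 474.5 -148.4  201.9] [-3.142  0.     1.498] t 11.3
```

View pics/w11.png

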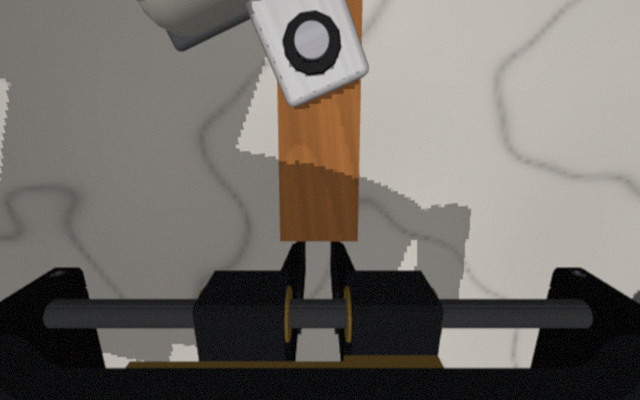

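The knob is at (312,42). By my estimate 4–5 mm remain, so I'm using fine steps.

```bash

for i in 1; do
python3 -m pendant '[{"x":0.01,"y":0,"z":0,"rx":0,"ry":0,"rz":0,"jaw":0.15},{"x":0.01,"y":0,"z":0,"rx":0,"ry":0,"rz":0,"jaw":0.15}]'
done
python3 -m pendant '[{"x":0.007,"y":0,"z":0,"rx":0,"ry":0,"rz":0,"jaw":0.15},{"x":0.007,"y":0,"z":0,"rx":0,"ry":0,"rz":0,"jaw":0.15}]'
python3 - <<'E'
from wm import *
c=snap('wrist','w12.png'); 
for p in ((312,42),(312,47)): print(onz(c,*p,54))
print(onz(c,318,239.5,20))
s=snap('side','s12.png')
b=cv2.resize(s['img'][150:310,240:420],None,fx=3.5,fy=3.5,interpolation=2)
cv2.imwrite('pics/s12c.png',b[:,:,::-1])
E
```

```text
t: 11.6
eef_pos: [474.5, -146.8, 201.9]
tcp_rot: [-3.141, -0.0, 1.498]
ft_force: [0.7, -0.6, -0.2]
opening: 0.15
t: 11.85
eef_pos: [474.6, -145.9, 201.9]
tcp_rot: [3.142, 0.0, 1.497]
ft_force: [0.4, -2.7, 0.2]
opening: 0.154
[479.89540648 -42.16451561  54.        ]
[479.76809738 -43.78566441  54.        ]
[ 475.45526338 -133.13526594   20.        ]
```

View pics/w12.png

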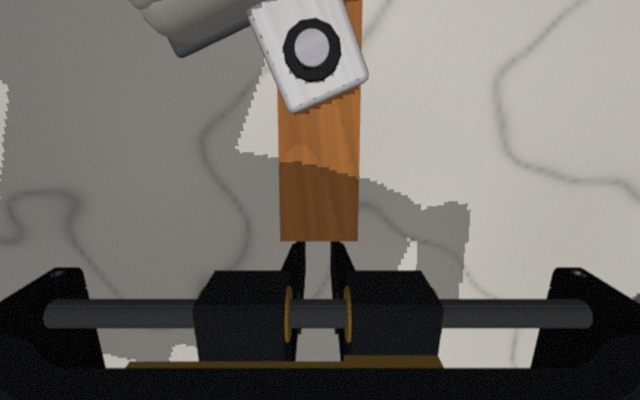

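View pics/s12c.png

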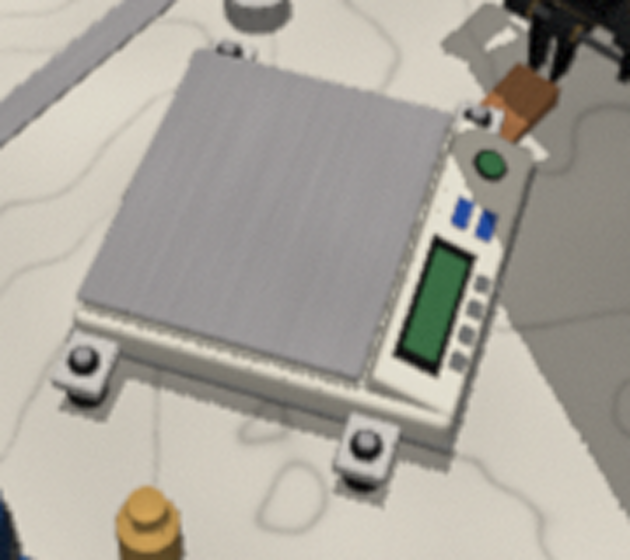

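The knob is at (312,47) and its distance to the heel is about 89 mm, against the 87 wanted. I'll keep going in 0.75 mm steps.

```bash

python3 -m pendant '[{"x":0.005,"y":0,"z":0,"rx":0,"ry":0,"rz":0,"jaw":0.15}]'
python3 -m pendant '[{"x":0.005,"y":0,"z":0,"rx":0,"ry":0,"rz":0,"jaw":0.15}]'
python3 -m pendant '[{"x":0,"y":0,"z":0,"rx":0,"ry":0,"rz":0,"jaw":0.15}]'
```

```text
t: 12.08
eef_pos: [474.7, -145.3, 201.9]
tcp_rot: [3.141, 0.0, 1.498]
ft_force: [-0.1, -5.0, -1.0]
opening: 0.149
t: 12.2
eef_pos: [474.8, -144.6, 201.9]
tcp_rot: [3.141, 0.0, 1.498]
ft_force: [-0.3, -5.9, -1.6]
opening: 0.15
t: 12.32
eef_pos: [474.8, -144.5, 201.9]
tcp_rot: [3.141, 0.0, 1.498]
ft_force: [-0.2, -5.2, -0.2]
opening: 0.153
```

```bash

python3 -m pendant '[{"x":0.005,"y":0,"z":0,"rx":0,"ry":0,"rz":0,"jaw":0.15}]'
python3 -c "
from wm import *
c=snap('wrist','w13.png');s=snap('side','s13.png');print(env.state()['ft_force'])
A=c['img'][:70,230:380]; cv2.imwrite('pics/w13c.png',cv2.resize(A,None,fx=5,fy=5,interpolation=2)[:,:,::-1])
def lum(a,b,box):
    u,v,w,h=box;t=cv2.cvtColor(load(a)['img'],7)[v:v+h,u:u+w];g=cv2.cvtColor(load(b)['img'],7)[v-5:v+h+5,u-5:u+w+5]
    r=cv2.matchTemplate(cv2.resize(g,None,fx=8,fy=8,interpolation=2),cv2.resize(t,None,fx=8,fy=8,interpolation=2),5);m=cv2.minMaxLoc(r);return round(m[1],3),np.array(m[3])/8-5
for n,b in dict(RL=(255,242,18,20),FL=(334,268,20,20),RR=(298,160,14,10),disp=(352,212,22,44)).items():
    print(n,[lum('side0',x,b) for x in ('s9','s10','s12','s13')])
"
```

```text
t: 12.45
eef_pos: [474.8, -143.8, 201.9]
tcp_rot: [3.141, 0.0, 1.498]
ft_force: [-0.0, -7.4, -2.0]
opening: 0.15
[-0.17923097 -5.86156241 -0.53984797]
RL [(0.991, array([-0.5  ,  1.125])), (0.987, array([-0.625,  1.625])), (0.988, array([-0.75 ,  1.875])), (0.988, array([-0.75,  2.  ]))]
FL [(0.989, array([-0.5  ,  0.125])), (0.99, array([-0.75 ,  0.125])), (0.987, array([-0.875,  0.25 ])), (0.987, array([-0.875,  0.25 ]))]
RR [(0.976, array([-0.5  ,  0.125])), (0.978, array([-0.625,  0.25 ])), (0.973, array([-0.625,  0.25 ])), (0.972, array([-0.75,  0.25]))]
disp [(0.991, array([-0.75, -0.25])), (0.988, array([-1.125, -0.375])), (0.988, array([-1.25, -0.5 ])), (0.988, array([-1.375, -0.5  ]))]
```

```bash

python3 -m pendant '[{"x":0.004,"y":0,"z":0,"rx":0,"ry":0,"rz":0,"jaw":0.15}]'
python3 -m pendant '[{"x":0,"y":0,"z":0,"rx":0,"ry":0,"rz":0,"jaw":0.15}]'
python3 - <<'E'
from wm import *
c=snap('wrist','w14.png');s=snap('side','s14.png')
A=c['img'][:250,220:420]; cv2.imwrite('pics/w14c.png',cv2.resize(A,None,fx=2.4,fy=2.4,interpolation=2)[:,:,::-1])
E
```

```text
t: 12.68
eef_pos: [474.9, -143.3, 202.0]
tcp_rot: [3.141, 0.0, 1.498]
ft_force: [-0.4, -6.9, -0.6]
opening: 0.152
t: 12.8
eef_pos: [474.9, -143.3, 201.9]
tcp_rot: [3.141, 0.0, 1.497]
ft_force: [-0.1, -5.9, -1.3]
opening: 0.15
```

View pics/w14c.png

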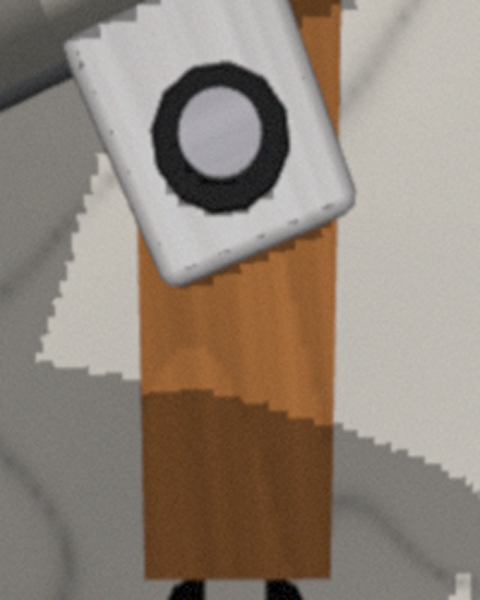

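The foot's knob is in the middle of the wedge width and the heel-to-foot distance is about 86.7 mm. Moving force was 7 N, within the "all four carry" range. I'll back away and check the level.

```bash

python3 -m pendant '[{"x":-0.05,"y":0,"z":0,"rx":0,"ry":0,"rz":0,"jaw":0.15},{"x":-0.25,"y":0,"z":0,"rx":0,"ry":0,"rz":0,"jaw":0.15},{"x":-0.5,"y":0,"z":-0.2,"rx":0,"ry":0,"rz":0,"jaw":0.15},{"x":-0.7,"y":0,"z":-0.5,"rx":0,"ry":0,"rz":0,"jaw":0.15},{"x":-0.9,"y":0,"z":-0.9,"rx":0,"ry":0,"rz":0,"jaw":0.15},{"x":-0.9,"y":0,"z":-1,"rx":0,"ry":0,"rz":0,"jaw":0.15}]'
python3 - <<'E'
from wm import *
w=snap('wrist','w15.png');s=snap('side','s15.png');t=snap('top','t15.png')
for st,b,q in wedge(w):
    print(st)
    for p in q: print(p,onz(w,*p,2).round(1)[:2],onz(w,*p,20).round(1)[:2])
A=cv2.resize(t['img'][160:280,250:430],None,fx=4.4,fy=4.4,interpolation=2); cv2.imwrite('pics/t15c.png',A[:,:,::-1])
b=cv2.resize(s['img'][140:300,240:420],None,fx=3.7,fy=3.7,interpolation=2); cv2.imwrite('pics/s15c.png',b[:,:,::-1])
E
```

```text
t: 13.65
eef_pos: [464.6, -279.4, 355.0]
tcp_rot: [3.138, 0.002, 1.496]
ft_force: [-0.1, 0.7, -0.5]
opening: 0.147
[ 293    0   48   28 1251]
[293   0] [ 456.4 -107.3] [ 457.1 -112.2]
[295  27] [ 456.1 -129.1] [ 456.9 -132.8]
[339  25] [ 496.5 -130.5] [ 495.  -134.1]
[340   0] [ 498.5 -110.4] [ 496.9 -115.1]
```

View pics/t15c.png

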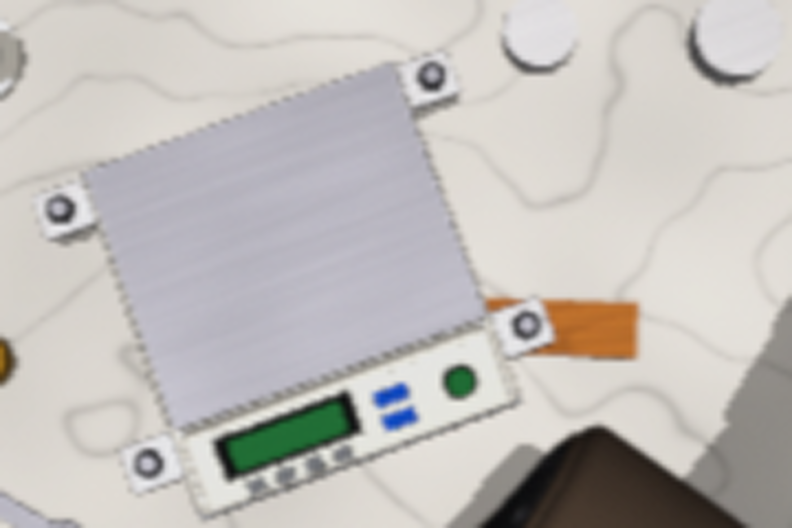

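View pics/s15c.png

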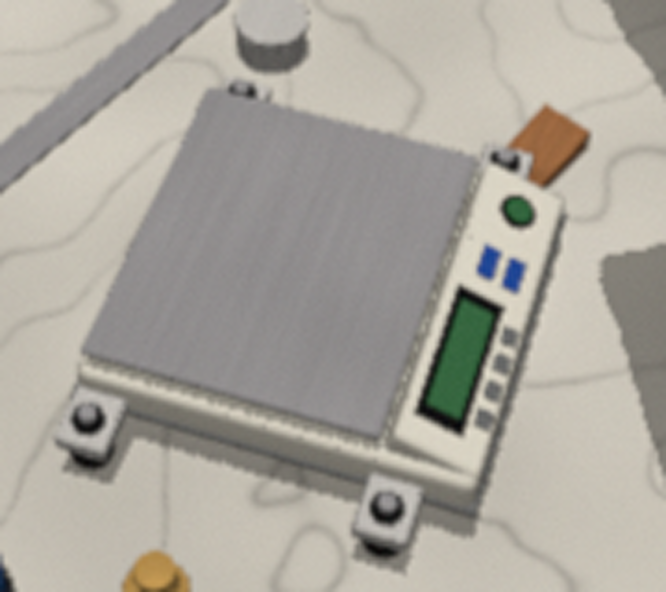

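View pics/w15.png

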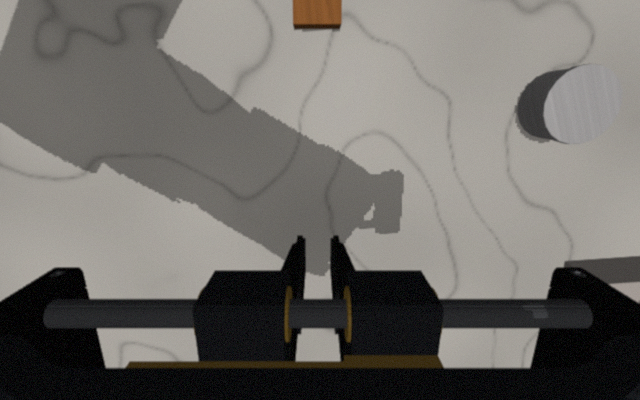

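All four lugs are clear of the arm. In the top crop, the wedge enters beneath the front right lug (528,325). The side crop shows the left-hand feet down. Next, a numerical check of level.

```bash

cat > lev.py <<'E'
from wm import *
def sh(a,b,box):
    u,v,w,h=box;A=cv2.cvtColor(load(a)['img'],7).astype(np.float32);B=cv2.cvtColor(load(b)['img'],7).astype(np.float32)
    W=np.eye(2,3,dtype=np.float32)
    T=A[v:v+h,u:u+w]; G=B[v-6:v+h+6,u-6:u+w+6]; W[:,2]=6
    cc,W=cv2.findTransformECC(T,G,W,cv2.MOTION_TRANSLATION,(3,100,1e-5),None,3)
    return W[:,2]-6,cc
if __name__=='__main__':
    print('RL side shift by time',[ (n,sh('side0',n,(255,242,18,20))[0].round(2)) for n in ('s8','s9','s10','s12','s13','s14','s15')])
    S=dict(RL=((255,242,18,20)),FL=((334,268,22,20)),RR=((298,158,16,12)),FR=((370,177,16,12)))
    Tt=dict(RL=((258,200,14,15)),FL=((277,259,15,15)),RR=((341,171,15,15)),FR=((363,227,14,15)))
    pt=dict(RL=(264.2,207.6),FL=(284.2,266),RR=(348.5,177.6),FR=(369.8,234.4))
    ps=dict(RL=(264.1,252),FL=(344.5,276.5),RR=(305.6,163.3),FR=(376.5,183.6))
    s0,t0,s1,t1=(load(n) for n in ('side0','top0','s15','t15'))
    for k in S:
        d,c1=sh('side0','s15',S[k]);e,c2=sh('top0','t15',Tt[k])
        a=tri(s0,ps[k],t0,pt[k]);b=tri(s1,ps[k]+d,t1,pt[k]+e)
        print(k,d.round(2),e.round(2),round(c1,3),round(c2,3),'before',a[0].round(1),round(a[1],1),'after',b[0].round(1),'move',(b[0]-a[0]).round(1))
E
python3 lev.py
```

```text
RL side shift by time [('s8', array([-0.03, -0.01], dtype=float32)), ('s9', array([-0.53,  1.15], dtype=float32)), ('s10', array([-0.64,  1.65], dtype=float32)), ('s12', array([-0.73,  1.85], dtype=float32)), ('s13', array([-0.78,  1.93], dtype=float32)), ('s14', array([-0.8 ,  1.95], dtype=float32)), ('s15', array([-0.79,  1.95], dtype=float32))]
RL [-0.79  1.95] [-0.27 -0.21] 0.988 0.978 before [574.4 296.1  50.3] 1.9 after [576.1 298.   42.4] move [ 1.7  2.  -7.9]
FL [-0.89  0.22] [-0.64 -0.52] 0.987 0.983 before [383.9 233.1  50. ] 0.4 after [385.4 235.   50.2] move [1.5 1.9 0.2]
RR [-0.63  0.1 ] [-0.72 -0.45] 0.987 0.984 before [667.   16.6  55.9] 1.6 after [668.   18.8  56.9] move [1.  2.2 1. ]
FR [-1.26 -1.87] [-0.53 -0.54] 0.747 0.609 before [478.2 -47.2  47.8] 1.5 after [480.2 -44.2  56.6] move [2.  3.  8.9]
```

RL dropped 7.9 mm, FL and RR stayed put, and push force ramped from 4 to 7 N. So all four feet just carry, at the low end of the stated 6–11 N range. I'll go back for a small extra nudge so the rear left foot is loaded more firmly.

```bash

python3 -c "
from h import *
go(474.0,-155,202,1.498)"
python3 -m pendant '[{"x":0.2,"y":0,"z":0.4,"rx":0,"ry":0,"rz":0,"jaw":0.15},{"x":0.4,"y":0,"z":0.7,"rx":0,"ry":0,"rz":0,"jaw":0.15},{"x":0.6,"y":0,"z":0.95,"rx":0,"ry":0,"rz":0,"jaw":0.15},{"x":0.8,"y":0,"z":1,"rx":0,"ry":0,"rz":0,"jaw":0.15},{"x":0.82,"y":0,"z":1,"rx":0,"ry":0,"rz":0,"jaw":0.15},{"x":0.82,"y":0,"z":1,"rx":0,"ry":0,"rz":0,"jaw":0.15}]'
python3 -c "
from h import *
go(474.9,-143.3,202,1.498)"
```

```text
xyz [8.210e-01 1.000e-03 1.001e+00] rot [ 0.001  0.    -0.001] | at [ 464.6 -277.7  352.2] [3.141 0.    1.497] t 13.8
t: 14.55
eef_pos: [474.0, -155.1, 201.6]
tcp_rot: [-3.141, -0.0, 1.498]
ft_force: [1.2, 0.0, 0.8]
opening: 0.15
xyz [ 0.079  0.    -0.003] rot [-0.001 -0.     0.   ] | at [ 474.  -155.1  201.6] [-3.141 -0.     1.498] t 14.55
```

```bash

python3 -m pendant '[{"x":0.03,"y":0,"z":0,"rx":0,"ry":0,"rz":0,"jaw":0.15},{"x":0.06,"y":0,"z":0,"rx":0,"ry":0,"rz":0,"jaw":0.15},{"x":0.075,"y":0,"z":0,"rx":0,"ry":0,"rz":0,"jaw":0.15},{"x":0.075,"y":0,"z":0,"rx":0,"ry":0,"rz":0,"jaw":0.15}]'
python3 -m pendant '[{"x":0.004,"y":0,"z":0,"rx":0,"ry":0,"rz":0,"jaw":0.15}]'
python3 -m pendant '[{"x":0.004,"y":0,"z":0,"rx":0,"ry":0,"rz":0,"jaw":0.15}]'
```

```text
t: 15.05
eef_pos: [474.8, -143.8, 202.1]
tcp_rot: [3.141, 0.0, 1.498]
ft_force: [-0.7, 0.1, 0.0]
opening: 0.153
t: 15.18
eef_pos: [474.9, -143.3, 202.0]
tcp_rot: [3.141, 0.0, 1.497]
ft_force: [-0.8, -2.5, 0.1]
opening: 0.146
t: 15.3
eef_pos: [475.0, -143.1, 202.0]
tcp_rot: [3.141, 0.001, 1.498]
ft_force: [-2.1, -6.3, -0.5]
opening: 0.153
```

```bash

python3 -m pendant '[{"x":0.004,"y":0,"z":0,"rx":0,"ry":0,"rz":0,"jaw":0.15}]'
python3 -m pendant '[{"x":0.002,"y":0,"z":0,"rx":0,"ry":0,"rz":0,"jaw":0.15}]'
```

```text
t: 15.42
eef_pos: [475.1, -142.6, 202.0]
tcp_rot: [3.14, 0.001, 1.498]
ft_force: [-0.5, -8.4, -0.7]
opening: 0.148
t: 15.55
eef_pos: [475.2, -142.4, 202.0]
tcp_rot: [3.14, 0.001, 1.498]
ft_force: [-0.5, -8.1, -0.4]
opening: 0.15
```

8.4 N is mid-range, so I stop here, retreat and recheck.

```bash

python3 -m pendant '[{"x":-0.05,"y":0,"z":0,"rx":0,"ry":0,"rz":0,"jaw":0.15},{"x":-0.25,"y":0,"z":0,"rx":0,"ry":0,"rz":0,"jaw":0.15},{"x":-0.5,"y":0,"z":-0.2,"rx":0,"ry":0,"rz":0,"jaw":0.15},{"x":-0.7,"y":0,"z":-0.5,"rx":0,"ry":0,"rz":0,"jaw":0.15},{"x":-0.9,"y":0,"z":-0.9,"rx":0,"ry":0,"rz":0,"jaw":0.15},{"x":-0.9,"y":0,"z":-1,"rx":0,"ry":0,"rz":0,"jaw":0.15},{"x":-0.9,"y":0,"z":-1,"rx":0,"ry":0,"rz":0,"jaw":0.15}]'
python3 - <<'E'
from wm import *
snap('side','s16.png');t=snap('top','t16.png')
import lev
for n in('s14','s15','s16'): print(n,[(k,lev.sh('side0',n,b)[0].round(2)) for k,b in dict(RL=(255,242,18,20),FL=(334,268,22,20),RR=(298,158,16,12)).items()])
for n in('t15','t16'): print(n,[(k,lev.sh('top0',n,b)[0].round(2)) for k,b in dict(RL=((258,200,14,15)),FL=((277,259,15,15)),RR=((341,171,15,15)),tinA=(363,158,18,18),tinB=(406,158,20,20),wt=(238,234,15,15)).items()])
A=cv2.resize(t['img'][140:290,230:430],None,fx=4,fy=4,interpolation=2); cv2.imwrite('pics/t16c.png',A[:,:,::-1])
E
sed -i "s/'s15'/'s16'/;s/'t15'/'t16'/" lev.py; sed -i "s/'s15',S/'s16',S/;s/'t15',Tt/'t16',Tt/" lev.py; python3 lev.py|tail -4
```

```text
t: 16.42
eef_pos: [464.8, -276.8, 353.0]
tcp_rot: [3.139, 0.001, 1.497]
ft_force: [0.3, 0.1, -0.8]
opening: 0.151
s14 [('RL', array([-0.8 ,  1.95], dtype=float32)), ('FL', array([-0.88,  0.23], dtype=float32)), ('RR', array([-0.65,  0.12], dtype=float32))]
s15 [('RL', array([-0.79,  1.95], dtype=float32)), ('FL', array([-0.89,  0.22], dtype=float32)), ('RR', array([-0.63,  0.1 ], dtype=float32))]
s16 [('RL', array([-0.78,  1.93], dtype=float32)), ('FL', array([-0.93,  0.2 ], dtype=float32)), ('RR', array([-0.63,  0.11], dtype=float32))]
t15 [('RL', array([-0.27, -0.21], dtype=float32)), ('FL', array([-0.64, -0.52], dtype=float32)), ('RR', array([-0.72, -0.45], dtype=float32)), ('tinA', array([ 0.03, -0.15], dtype=float32)), ('tinB', array([ 0.16, -0.05], dtype=float32)), ('wt', array([-0.24, -0.09], dtype=float32))]
t16 [('RL', array([-0.27, -0.2 ], dtype=float32)), ('FL', array([-0.64, -0.53], dtype=float32)), ('RR', array([-0.68, -0.45], dtype=float32)), ('tinA', array([ 0.01, -0.15], dtype=float32)), ('tinB', array([ 0.13, -0.06], dtype=float32)), ('wt', array([-0.23, -0.07], dtype=float32))]
RL [-0.78  1.93] [-0.27 -0.2 ] 0.988 0.977 before [574.4 296.1  50.3] 1.9 after [576.1 298.   42.6] move [ 1.7  2.  -7.7]
FL [-0.93  0.2 ] [-0.64 -0.53] 0.987 0.984 before [383.9 233.1  50. ] 0.4 after [385.5 235.1  50.2] move [1.5 1.9 0.2]
RR [-0.63  0.11] [-0.68 -0.45] 0.988 0.984 before [667.   16.6  55.9] 1.6 after [668.1  18.7  56.7] move [1.  2.1 0.8]
FR [-1.32 -1.89] [-0.51 -0.55] 0.74 0.605 before [478.2 -47.2  47.8] 1.5 after [480.3 -44.3  56.6] move [2.1 3.  8.8]
```

View pics/t16c.png

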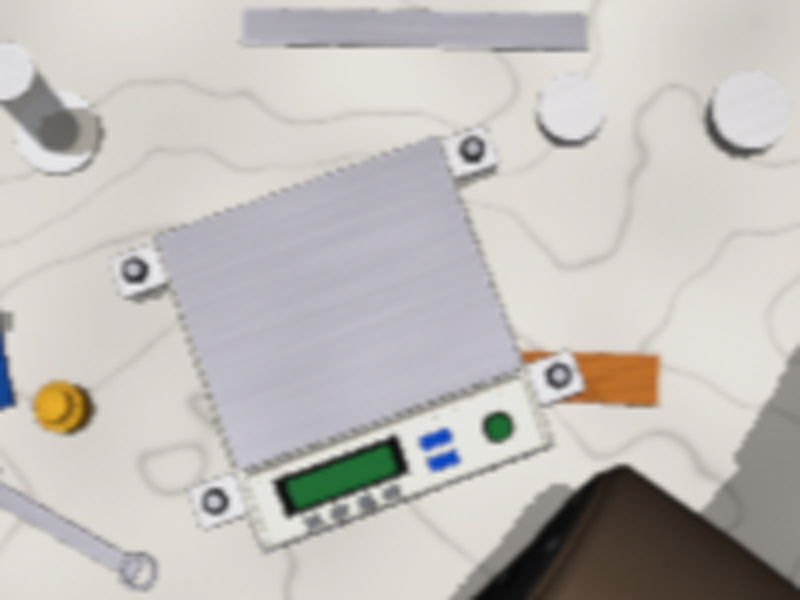

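RL no longer sinks with further pushing, so it is seated. The lugs' shift of about 2 mm matches the lean being taken out. The tins and weight haven't moved. I'm handing in.

```bash
python3 -c "
from cell import env
print(env.job_done())"
```

```text
the job is handed in; nothing more can be done
None
```

The wedge is under the bare foot and the scale reads as level and seated on its other three feet. I handed the job in at about 16.5 s with the hand well clear. I turned the wedge with a sideways push near its heel, then pushed it straight in with two fingertips. I went back once for a nudge of about 1 mm to seat the rear left foot more firmly.

**Last checks**
- **Force:** the push took 2.5 to 4.7 N as the foot climbed. It reached 8.4 N at the end, the middle of the range given for all four feet carrying.
- **Level:** the rear left corner dropped 7.7 mm and did not move with the last nudge. The front right rose about 8.8 mm, measured from a poor image match. The front left and rear right heights moved 0.2 and 0.8 mm, which is within measuring error.
- **Scale position:** the lug tops moved about 2 to 3 mm sideways. That fits the lean being taken out, but I could not rule out a shove of a millimetre or so.
- **Other things:** the two tins and the weight were checked and had not moved. I did not measure the mould, spanner, straightedge or cylinder; nothing looked moved.

**Two disagreements**
- While turning the wedge, the shut fingertips touched the bench for a moment, at about 18 N. This was roughly 9 mm higher than the stated finger length suggests, so I worked a few millimetres higher after that.
- The wedge also slid forward about 12 mm while turning, which I measured and allowed for.

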